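# Fit the roller kept behind the bottles

## Robot

A 6-joint arm with a two-finger parallel gripper is mounted at the origin on the work surface; the furniture and walls round the work are solid. World frame = base frame: x ahead of the robot, y to its left, z up, the work surface at z = 0. Lengths are in m, angles in rad, forces in N, time in s.
With the tool pointing down it reaches from about 0.275 to 0.875 m from the base axis. Payload 12.5 kg.
Tool frame: the origin (TCP) lies between the finger pads; the fingertips stand r.tip_reach ahead of it and the grasp point (between the pads) lies 5 mm behind it (r.tip_reach is the distance from the TCP to the fingertips, in m); z points along the fingers, y is the line along which they close (so a half turn about z gives the same grasp; the last joint's range is limited). The gripper opens to 85 mm and grips with 20 to 120 N. Pads are 22 mm wide; open, the fingers measure 114 mm over their backs; the gripper's body (76 mm by 85 mm) begins 54 mm behind the grasp point. The pads swing forward as they close: fully open they stand 13 mm farther back than shut.
Start: joints at [-1.412, 0.351, 1.652, -0, 1.139, -0.085], TCP at [0.133, -0.534, 0.245] pointing down, gripper open.
Joint ranges: [-2.75, 2.75], [-0.79, 2.1], [0.01, 2.65], [-1.57, 4.71], [0.07, 3.14], [-2.87, 2.87]. Speed limits (rad/s): [2.22, 2.22, 2.79, 3.14, 3.14, 3.14].

## Interface

Orientations are given as [roll, pitch, yaw] about the fixed x, y, z axes, in that order (R = Rz(yaw) Ry(pitch) Rx(roll)).
In Python, from station import r gives the robot as it stands.
- The arm moves only by the tool send_rows, never from a script. Its argument "motion" is a list of rows, each a list of 7 numbers: the shift along the tool's x, y, z in m, then the turn, a rotation vector about the tool's x, y, z in rad, then the finger opening in m, from 0 to 0.0854. A call has 1 to 8 rows; each row is the pose to reach, as a shift and turn from the pose commanded when the call began, along the tool's axes at that moment; what a row does not reach only later rows make up. A row lasts 1/12 s, in which the tool goes at most 41.7 mm and 7.16 degrees, less where a joint would pass 70% of its speed; a pose out of reach is approached as far as the arm can. A call with a gripper value outside its range is refused whole. The fingers move at their own pace and stop on an object; the grip force is fixed at half the most. Time passes only in rows, so rows that repeat a pose let the fingers close. It gives the time, the measured TCP pose, the force, the opening and the grip force at its end, in the units of the state.
- r.observe(): the state, without advancing time (a new reading comes with each control period).
- r.get_image(name): name is "scene" or "top" or "wrist"; returns a dict with "frame" (480x640x3 uint8, blue, green, red), "K" (3x3 intrinsics, pixels), "cam_to_world" (4x4, takes a point from camera to world coordinates). Camera axes: x right, y down, z forward; pixel columns grow to the right and rows downward; lengths in m; the calibration is good to about 2 mm. A picture is of the moment at which its call begins. There is no depth.
- r.close_job(): hands the job in; it is judged then, once.
Trained networks look in the newest picture that a camera, given by its name, has taken for a name from the list of things; names that differ only in an ending like _2 or _b are one class to them, and where a whole thing is asked for, a point or a joint stands for the part that bears it (a point fixed in the world has none). Each returns a list of dicts, best first, with "confidence" (0 to 1); they miss things now and then, are a little off and sometimes report something else, mostly with a low value. They report only what shows in the picture. A call takes as long as a camera call. They do not tell look-alikes from the thing itself.
- r.boxes_of(camera, label): "bbox" ([left, top, width, height] in pixels, round what is visible of it).
- r.place_of(camera, label): "pixel" ([column, row] in pixels: a listed point, or the origin of a listed thing).
The state is a dict: "time": time; "q": joint angles; "dq": joint speeds; "joint_torque": joint torques, N m; "position": TCP position; "orientation": TCP orientation; "contact_force": force on the tool from outside, world axes, zero at the start; "torque": the same for the moment, N m; "grip_width": finger opening in m; "grip_force": force on a finger pad.
Only numpy, scipy, OpenCV 4.12 (cv2) and the standard library are available. Lean on these libraries where they do the work, as an engineer would, in place of code of your own. Each camera call takes 0.05 s, during which the arm holds its last target. There are 200 camera calls.

## Task

Fit the black roller into the open slots of the tall roller stand. To get at it, first move both bottles that stand in front of it on the white board, upright, into the yellow side tray; with both waiting there, fetch the roller and lower its axle into the stand's two slots until both ends bottom out; then stand each bottle back upright in the middle of the pad of its cap's colour. Never tip a bottle over.

Things in the scene. Friction and masses are not known exactly. Their poses are not given: they have to be found in the camera images.
- red_bottle_mid (a point): Slim white bottle with a red cap, upright, loose, 0.1 to 0.2 kg. Round: body 42 mm in diameter up to 112 mm, then cap 26 mm in diameter, 125 mm tall in all. Point on its axis half-way up, 62.5 mm above its underside; z is its axis. Grip the upper body, 75 to 95 mm above its underside, so that the gripper's body clears the cap. Starts on the red pad.
- blue_bottle_mid (a point): Wider white bottle with a blue cap, upright, loose, 0.12 to 0.24 kg. Round: body 50 mm in diameter up to 94 mm (solid there though it looks shouldered), then cap 33 mm in diameter, 105 mm tall in all. Point on its axis half-way up, 52.5 mm above its underside; z is its axis. Grip the upper body, 60 to 78 mm above its underside. Starts on the blue pad.
- roller_mid (a point): Roller, loose, 0.1 to 0.16 kg: black rubber sleeve 24 mm in diameter, 52 mm long, on a steel axle 8 mm in diameter, 100 mm long. Point: its centre; y: its axis (x, z may be turned about it). Starts level, axle ends in two slotted black posts 80 mm apart on the white board, centre 75 mm above the work surface and 74 mm behind the line of pads. Grip across the sleeve, lift straight up.
- red_pad: Red round pad, 62 mm in diameter, 2 mm thick, fixed on the white board (128 x 136 x 8 mm) in front of the roller; home of the red-capped bottle. Origin at the centre of its underside, 8 mm above the work surface (its top is at 10 mm). The two pads lie 68 mm apart in a line parallel to the roller in its rest; which is on which side varies.
- blue_pad: Blue round pad, the same as the red one; home of the blue-capped bottle.
- tray: Yellow shallow open tray, fixed, 84 mm along its own x and 152 mm along its own y outside, 14 mm high, walls and floor 4 mm thick. Origin at the centre of its underside on the work surface, z up. Side area: the two bottles stand side by side along its y, for instance 36 mm either side of the middle. Between here and the stand keep close to the base: a shelf's edge runs overhead at the back, 0.57 m up.
- stand_seat (a point): Fixed stand: blue foot 48 x 98 mm, two aluminium cheeks 34 mm wide, 6 mm thick, 80 mm apart along y. Each has a slot open at the top: 11.6 mm wide, 10 mm deep, floor 106 mm above the work surface, with a mouth above it flaring to 27 mm, tops at about 128 mm. Point: where the centre of a fully seated roller comes, midway between the cheeks, 110 mm up; y: the seated axle's line, x across, z up.
Mind the look-alikes: they are no part of the job. What is shaped like the part that bears red_bottle_mid but turquoise is not meant.

How it is judged:
By the outcome, as a careful person would: the job done as asked, in the order asked, and still so for the second after the job is handed in, with the robot touching nothing.
It also fails if it takes over 112 s, if anything falls off the work surface, if the arm or the gripper's body presses on something with over 40 N, if the wrist force passes 120 N, or if a joint passes its speed limit or range.

## Working session

There is one attempt and no reset: what is moved stays moved. The work goes in short steps, Python scripts to look and compute and a tool call to move; the robot and the scene stay as the last step left them, time stands still between calls to the robot, and variables do not carry over. Pictures are saved under pics/ and viewed, at most 14 in all, crops included, and the job is handed in when it is done.

Besides the shell and the picture viewer there is one more tool, called after ">>>" as name(argument=value, ...), one argument or row to a line, values as JSON. send_rows: Moves the arm, as the interface text tells. Its arguments: {"type":"object","properties":{"motion":{"type":"array"}},"required":["motion"]}

```bash
ls; mkdir -p pics; cat > h.py <<'E'
import numpy as np, cv2
from station import r
def ray(im,px):
    T=np.array(im["cam_to_world"]);K=np.array(im["K"])
    d=T[:3,:3]@np.linalg.solve(K,[px[0],px[1],1.]);return T[:3,3],d
def atz(im,px,z):
    o,d=ray(im,px);return (o+d*(z-o[2])/d[2])
def proj(im,p):
    T=np.array(im["cam_to_world"]);c=T[:3,:3].T@(np.array(p)-T[:3,3]);q=np.array(im["K"])@c;return q[:2]/q[2]
E
python3 - <<'E'
from h import *
print(r.tip_reach); print(r.observe())
H=dict(red_bottle_mid=.0725,blue_bottle_mid=.0625,roller_mid=.075,red_pad=.008,blue_pad=.008,tray=0,stand_seat=.11)
for c in("scene","top"):
    im=r.get_image(c);cv2.imwrite(f"pics/{c}0.png",im["frame"])
    print(c,np.array(im["cam_to_world"]).round(3).tolist(),np.array(im["K"]).round(0).tolist())
    for n,z in H.items():
        for d in r.place_of(c,n)[:3]: print(c,n,np.round(d["pixel"],1),round(d["confidence"],2),atz(im,d["pixel"],z).round(3))
E
```

```text
pics
0.014
{'time': 0.0, 'q': array([-1.41156721e+00,  3.51243614e-01,  1.65246183e+00, -6.64703061e-06,
        1.13911291e+00, -8.46119471e-02]), 'dq': array([ 2.72466983e-03,  5.08562075e-04, -6.75720533e-04,  5.80808694e-05,
       -3.68678936e-04, -8.90210289e-04]), 'joint_torque': array([ 9.31618633e-04, -5.06105089e+01, -2.91406846e+01,  2.96021341e-07,
        4.56989830e-03, -9.07217469e-06]), 'position': array([ 0.13275107, -0.53339301,  0.24474003]), 'orientation': array([-3.14037083e+00, -9.75728026e-05,  2.43843792e-01]), 'contact_force': array([ 0.66475233, -0.2120473 ,  0.42198231]), 'torque': array([ 0.02938179,  0.04798635, -0.01711309]), 'grip_force': 0.0, 'grip_width': 0.0852439431838058}
scene [[-0.686, -0.537, 0.491, -0.138], [-0.727, 0.493, -0.478, 0.509], [0.014, -0.685, -0.728, 0.933], [0.0, 0.0, 0.0, 1.0]] [[435.0, 0.0, 319.0], [0.0, 435.0, 244.0], [0.0, 0.0, 1.0]]
scene blue_bottle_mid [350.8 213.8] 0.58 [ 0.474 -0.213  0.062]
scene roller_mid [355.1 214.8] 0.63 [ 0.454 -0.209  0.075]
scene tray [375.2 188.2] 0.66 [ 0.55  -0.416  0.   ]
scene stand_seat [234.4 337.1] 0.92 [0.34  0.293 0.11 ]
top [[-0.013, -0.99, 0.139, 0.254], [-1.0, 0.014, 0.002, -0.042], [-0.004, -0.139, -0.99, 1.457], [0.0, 0.0, 0.0, 1.0]] [[617.0, 0.0, 322.0], [0.0, 617.0, 243.0], [0.0, 0.0, 1.0]]
top red_bottle_mid [461.2 265.2] 0.88 [ 0.394 -0.352  0.073]
top blue_bottle_mid [392.8 271.7] 0.85 [ 0.382 -0.199  0.062]
top roller_mid [396.7 233.3] 0.52 [ 0.468 -0.208  0.075]
top red_pad [419.5 266.6] 0.66 [ 0.398 -0.268  0.008]
top blue_pad [390.6 272.3] 0.6 [ 0.386 -0.199  0.008]
top tray [475.  204.7] 0.89 [ 0.547 -0.408  0.   ]
top stand_seat [172.8 292.7] 0.6 [0.338 0.288 0.11 ]
```

View pics/top0.png

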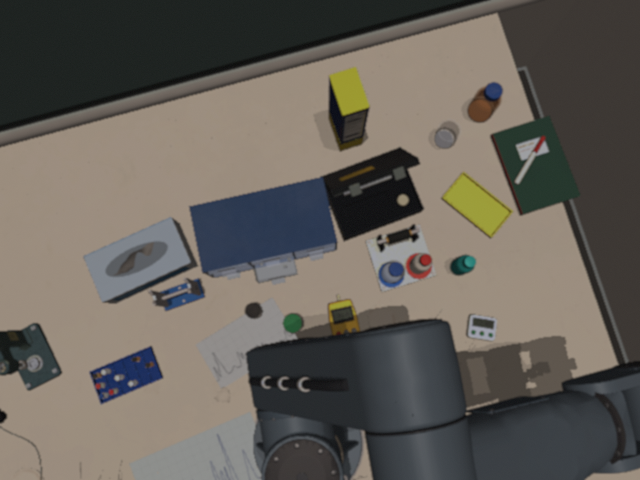

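View pics/scene0.png

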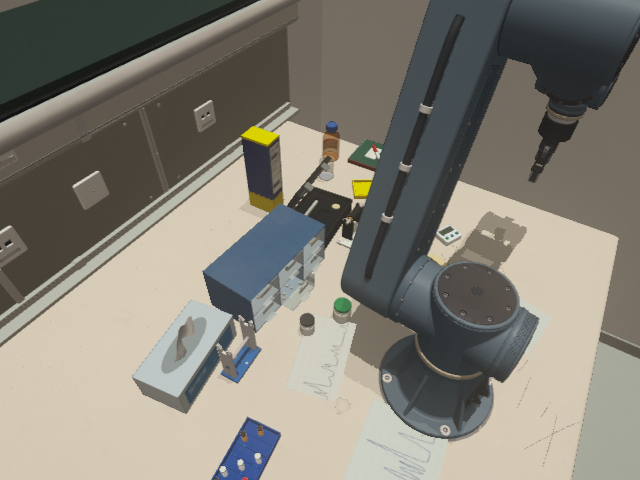

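Top view: the red-capped candidates are red (420,264), turquoise look-alike (463,264). The blue-capped ones are on the board (392,272) and brown with blue cap (487,100). The roller is at (397,238), tray (476,204), stand (178,293). By description I choose (420,264) and (392,272), and check them with a crop.

```bash
python3 - <<'E'
from h import *
a=cv2.imread("pics/top0.png")
c1=cv2.resize(a[165:325,360:520],(560,560),interpolation=cv2.INTER_CUBIC)
c2=cv2.resize(a[260:320,140:220],(240,180),interpolation=cv2.INTER_CUBIC)
o=np.zeros((560,800,3),np.uint8);o[:,:560]=c1;o[:180,560:]=c2
cv2.imwrite("pics/crop0.png",o)
E
```

```text
(no output)
```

View pics/crop0.png

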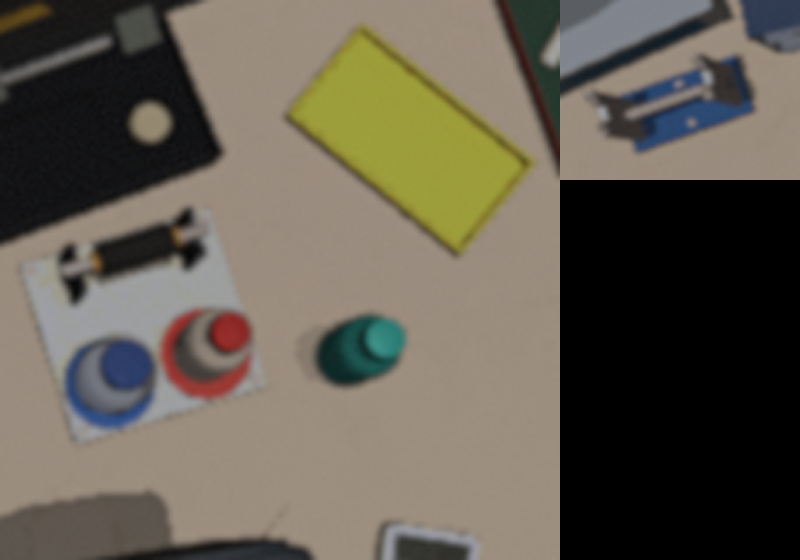

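The crop confirms it. The red and blue bottles are on the white board's pads, pad centres (419,266) and (392,274), with the roller behind at (399,237). The yellow tray is at (477,205), the turquoise bottle is the look-alike, and the stand is blue-footed with two cheeks.

```bash
cat >> h.py <<'E'
from scipy.spatial.transform import Rotation as Ro
def go(p,yaw,cmd=None):
    """shift & turn in tool axes from present pose to p, tool down, yaw"""
    s=r.observe();R=Ro.from_euler('xyz',s["orientation"]);P=np.array(s["position"])
    G=Ro.from_euler('xyz',[np.pi,0,yaw])
    print("to",np.round(p,3),np.round(yaw,3),"shift",R.inv().apply(np.array(p)-P).round(4),"turn",(R.inv()*G).as_rotvec().round(4))
E
python3 - <<'E'
from h import *
im=r.get_image("top")
c=lambda x,y:(360+x/3.5,165+y/3.5)
f=lambda p,z:atz(im,c(*p),z)
red=f((207,353),.01);blue=f((111,382),.01);ro=f((135,252),.075)
u=red-blue;print("red",red.round(4),"blue",blue.round(4),np.linalg.norm(u),"yaw",np.arctan2(-u[1],-u[0]))
e=f((72,268),.075)-f((200,228),.075);print("roller",ro.round(4),"axis yaw",np.arctan2(e[1],e[0]),np.linalg.norm(e))
t=[f(p,.014) for p in((361,25),(533,163),(460,255),(288,117))]
print("tray",np.mean(t,0).round(4),[np.round(np.linalg.norm(t[i]-t[i-1]),3) for i in range(4)],(lambda v:np.arctan2(-v[1],-v[0]))(t[1]-t[0]+t[2]-t[3]))
s=r.boxes_of("top","stand_seat");print(s[:1])
g=lambda x,y:atz(im,(140+x/3,260+y/3),.12)
a,b=g(605-560,108),g(712-560,75);print("stand",(a+b)/2,np.arctan2(*(a-b)[1::-1]),np.linalg.norm(a-b))
go([red[0],red[1],.29],1.8)
E
```

```text
red [ 0.4    -0.2669  0.01  ] blue [ 0.3813 -0.2017  0.01  ] 0.06778035291736258 yaw 1.8502160110650199
roller [ 0.4597 -0.2125  0.075 ] axis yaw 1.8617703453086265 0.08728303318941551
tray [ 0.5436 -0.4095  0.014 ] [np.float64(0.083), np.float64(0.149), np.float64(0.082), np.float64(0.148)] 0.8571526772321781
[{'bbox': [146.8, 278.5, 56.3, 29.3], 'confidence': 0.72}]
stand [0.34253804 0.28582822 0.12      ] 1.8589132312585583 0.08023861774036625
to [ 0.4   -0.267  0.29 ] 1.8 shift [ 0.3237 -0.1945 -0.0447] turn [-0.      0.     -1.5562]
```

>>> send_rows(
  motion=[
    [0.32,-0.19,-0.045,0,0,-1.6,0.07],
    [0.32,-0.19,-0.045,0,0,-1.6,0.07],
    [0.32,-0.19,-0.045,0,0,-1.6,0.07],
    [0.32,-0.19,-0.045,0,0,-1.6,0.07],
    [0.32,-0.19,-0.045,0,0,-1.6,0.07],
    [0.32,-0.19,-0.045,0,0,-1.6,0.07],
    [0.32,-0.19,-0.045,0,0,-1.6,0.07],
    [0.32,-0.19,-0.045,0,0,-1.6,0.07],
  ],
)

```text
time: 1.57
position: [0.3692, -0.2994, 0.2858]
orientation: [3.141, 0.0, 1.25]
contact_force: [1.2, -1.2, 0.5]
grip_width: 0.07
grip_force: 0.0
```

```bash
python3 - <<'E'
from h import *
go([.39,-.23,.33],1.85)
print(r.observe()["grip_width"])
E
```

```text
to [ 0.39 -0.23  0.33] 1.85 shift [ 0.0724 -0.0021 -0.0442] turn [ 4.000e-04  4.000e-04 -6.001e-01]
0.06996590501067886
```

>>> send_rows(
  motion=[
    [0.072,-0.002,-0.044,0,0,-0.6,0.07],
    [0.072,-0.002,-0.044,0,0,-0.6,0.07],
    [0.072,-0.002,-0.044,0,0,-0.6,0.07],
    [0.072,-0.002,-0.044,0,0,-0.6,0.07],
    [0.072,-0.002,-0.044,0,0,-0.6,0.07],
    [0.072,-0.002,-0.044,0,0,-0.6,0.07],
    [0.072,-0.002,-0.044,0,0,-0.6,0.07],
  ],
)

```text
time: 2.15
position: [0.3893, -0.2322, 0.3293]
orientation: [3.142, 0.0, 1.841]
contact_force: [-0.3, -1.2, 0.7]
grip_width: 0.0697
grip_force: 0.0
```

```bash
python3 - <<'E'
from h import *
im=r.get_image("wrist");cv2.imwrite("pics/w1.png",im["frame"]);np.savez("w1.npz",**im)
print(np.array(im["cam_to_world"]).round(3).tolist(),np.array(im["K"]).round(0).tolist())
H=dict(red_bottle_mid=.0725,blue_bottle_mid=.0625,roller_mid=.075,red_pad=.008,blue_pad=.008,tray=0)
for n,z in H.items():
    for d in r.place_of("wrist",n)[:3]: print(n,np.round(d["pixel"],1),round(d["confidence"],2),atz(im,d["pixel"],z).round(4))
print(r.observe()["position"],r.observe()["orientation"])
E
```

```text
[[0.964, 0.255, 0.075, 0.369], [0.266, -0.925, -0.272, -0.163], [-0.0, 0.282, -0.96, 0.459], [0.0, 0.0, 0.0, 1.0]] [[362.0, 0.0, 318.0], [0.0, 362.0, 235.0], [0.0, 0.0, 1.0]]
red_bottle_mid [318.7 229.6] 0.87 [ 0.3989 -0.2652  0.0725]
red_bottle_mid [297.1 302. ] 0.57 [ 0.3979 -0.3569  0.0725]
blue_bottle_mid [319.9 164.7] 0.94 [ 0.3815 -0.1976  0.0625]
roller_mid [385.5 197.4] 0.9 [ 0.4581 -0.2111  0.075 ]
red_pad [316.6 216.3] 0.92 [ 0.3965 -0.2661  0.008 ]
tray [389.4 334. ] 0.71 [ 0.5435 -0.4071  0.    ]
[ 0.38931248 -0.23233781  0.32924393] [-3.14148083e+00 -1.18712183e-04  1.84271569e+00]
```

View pics/w1.png

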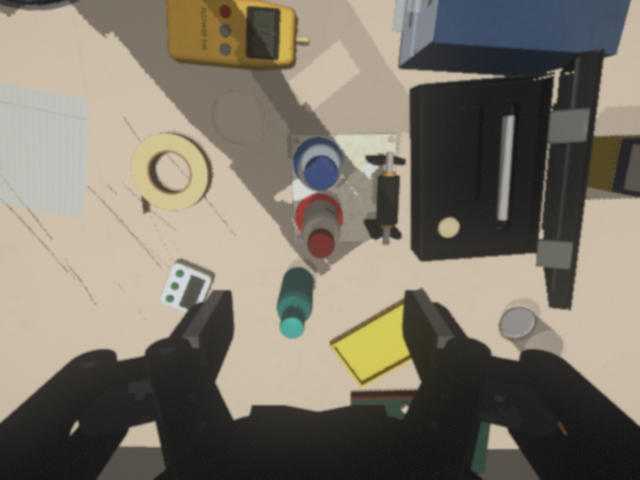

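Wrist view: red bottle at (319,230) with its cap at (321,244), blue at (320,165), turquoise look-alike at (295,302), roller (388,199), tray (389,335). These agree with the top view, so I go for the red bottle.

>>> send_rows(
  motion=[
    [-0.035,-0.001,0,0,0,0,0.07],
    [-0.035,-0.001,0,0,0,0,0.07],
    [-0.035,-0.001,0.04,0,0,0,0.07],
    [-0.035,-0.001,0.08,0,0,0,0.07],
    [-0.035,-0.001,0.12,0,0,0,0.07],
    [-0.035,-0.001,0.15,0,0,0,0.07],
    [-0.035,-0.001,0.15,0,0,0,0.07],
    [-0.035,-0.001,0.15,0,0,0,0.07],
  ],
)

```text
time: 3.17
position: [0.3976, -0.2661, 0.1792]
orientation: [-3.14, -0.002, 1.843]
contact_force: [0.5, -0.3, 0.5]
grip_width: 0.0703
grip_force: 0.0
```

```bash
python3 - <<'E'
from h import *
im=r.get_image("wrist");cv2.imwrite("pics/w2.png",im["frame"])
for n,z in dict(red_bottle_mid=.0725,red_pad=.008,roller_mid=.075).items():
    for d in r.place_of("wrist",n)[:2]: print(n,np.round(d["pixel"],1),round(d["confidence"],2),atz(im,d["pixel"],z).round(4))
go([.398,-.266,.088],1.84)
E
```

```text
red_bottle_mid [322.2 237.4] 0.92 [ 0.3993 -0.2636  0.0725]
red_bottle_mid [286. 350.] 0.72 [ 0.3971 -0.3555  0.0725]
roller_mid [434.8 185.5] 0.96 [ 0.4595 -0.2098  0.075 ]
to [ 0.398 -0.266  0.088] 1.84 shift [ 0.0013 -0.0006  0.0934] turn [0.002  0.0029 0.0037]
```

View pics/w2.png

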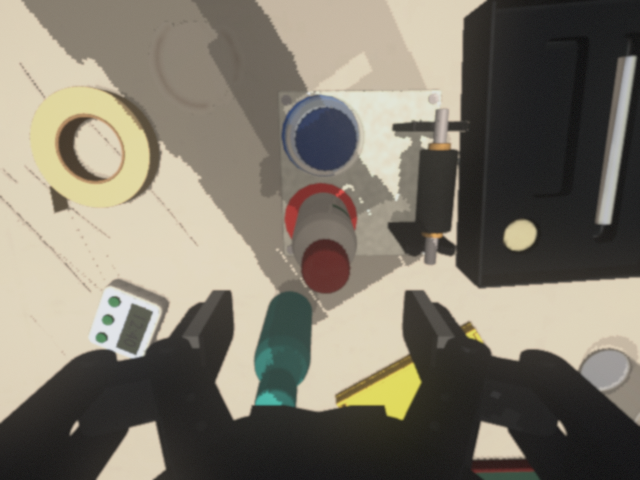

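>>> send_rows(
  motion=[
    [0.001,0.001,0.03,0,0,0,0.07],
    [0.001,0.001,0.06,0,0,0,0.07],
    [0.001,0.001,0.091,0,0,0,0.07],
    [0.001,0.001,0.091,0,0,0,0.07],
    [0.001,0.001,0.091,0,0,0,0.05],
    [0.001,0.001,0.091,0,0,0,0.03],
    [0.001,0.001,0.091,0,0,0,0.03],
    [0.001,0.001,0.091,0,0,0,0.03],
  ],
)

```text
time: 4.03
position: [0.3997, -0.2659, 0.0906]
orientation: [3.139, 0.003, 1.844]
contact_force: [0.1, 0.6, 9.6]
grip_width: 0.0405
grip_force: 59.5
```

>>> send_rows(
  motion=[
    [0,0,0,0,0,0,0.03],
    [0,0,0,0,0,0,0.03],
    [0,0,-0.02,0,0,0,0.03],
    [0,0,-0.05,0,0,0,0.03],
    [0,0,-0.09,0,0,0,0.03],
    [0,0,-0.13,0,0,0,0.03],
    [0,0,-0.17,0,0,0,0.03],
    [0,0,-0.18,0,0,0,0.03],
  ],
)

```text
time: 4.7
position: [0.4, -0.2661, 0.2758]
orientation: [3.135, 0.009, 1.844]
contact_force: [0.8, 1.1, 0.6]
grip_width: 0.041
grip_force: 60.5
```

```bash
python3 - <<'E'
from h import *
yt=.857;c=np.array([.5436,-.408]);a=np.array([-np.sin(yt),np.cos(yt)])
# tray y along yaw direction .857
d=np.array([np.cos(yt),np.sin(yt)])
for s in(1,-1):
    p=c+s*.036*d;go([*p,.27],yt)
E
```

```text
to [ 0.567 -0.381  0.27 ] 0.857 shift [-0.1554  0.13    0.008 ] turn [0.01   0.005  0.9869]
to [ 0.52  -0.435  0.27 ] 0.857 shift [-0.1951  0.07    0.008 ] turn [0.01   0.005  0.9869]
```

>>> send_rows(
  motion=[
    [-0.015,0.006,0.0,0,0,0.07,0.03],
    [-0.04,0.015,0.0,0,0,0.18,0.03],
    [-0.07,0.026,0.002,0,0,0.3,0.03],
    [-0.1,0.037,0.004,0,0,0.42,0.03],
    [-0.13,0.048,0.006,0,0,0.54,0.03],
    [-0.16,0.058,0.008,0,0,0.66,0.03],
    [-0.183,0.067,0.008,0,0,0.78,0.03],
    [-0.195,0.07,0.008,0,0,0.9,0.03],
  ],
)

```text
time: 5.37
position: [0.5195, -0.4357, 0.2605]
orientation: [3.141, 0.0, 0.937]
contact_force: [0.4, -0.3, -0.4]
grip_width: 0.0406
grip_force: 60.6
```

```bash
python3 - <<'E'
from h import *
im=r.get_image("wrist");cv2.imwrite("pics/w3.png",im["frame"])
for d in r.place_of("wrist","tray")[:2]: print(np.round(d["pixel"],1),round(d["confidence"],2),atz(im,d["pixel"],0).round(4))
go([.52,-.435,.0845],.857)
for p in((.567,-.381),(.52,-.435)):print(proj(im,[*p,.004]))
E
```

```text
[322.3 166. ] 0.6 [ 0.5428 -0.4108  0.    ]
to [ 0.52  -0.435  0.084] 0.857 shift [0.0008 0.0009 0.1758] turn [0.0005 0.0002 0.0834]
[324.31568076 128.34567368]
[318.51901781 197.45867811]
```

View pics/w3.png

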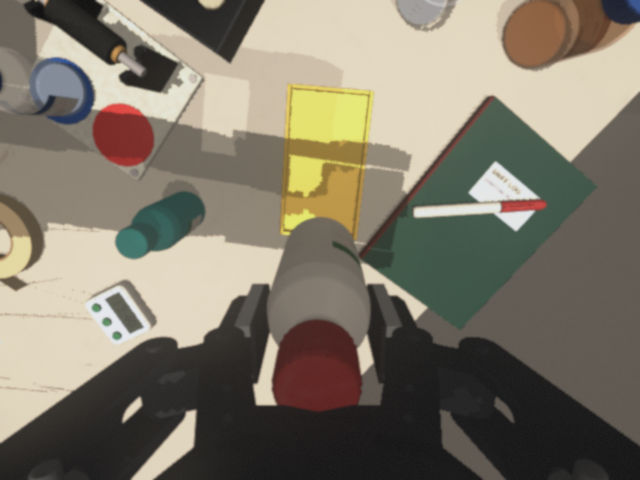

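Tray at cols 284–373, rows 85–235. The bottle is held upright above its near half at (318,197), about 3 mm left of the tray's midline. The red pad is now clear at (124,134).

>>> send_rows(
  motion=[
    [0,0.003,0.03,0,0,0.08,0.03],
    [0,0.003,0.07,0,0,0.08,0.03],
    [0,0.003,0.11,0,0,0.08,0.03],
    [0,0.003,0.14,0,0,0.08,0.03],
    [0,0.003,0.16,0,0,0.08,0.03],
    [0,0.003,0.17,0,0,0.08,0.03],
    [0,0.003,0.176,0,0,0.08,0.03],
    [0,0.003,0.176,0,0,0.08,0.03],
  ],
)

```text
time: 6.13
position: [0.5213, -0.4357, 0.0854]
orientation: [3.14, 0.0, 0.866]
contact_force: [0.4, -0.6, -1.5]
grip_width: 0.041
grip_force: 60.6
```

>>> send_rows(
  motion=[
    [0,0,0,0,0,0,0.03],
    [0,0,0,0,0,0,0.05],
    [0,0,0,0,0,0,0.07],
    [0,0,0,0,0,0,0.07],
    [0,0,-0.03,0,0,0,0.07],
    [0,0,-0.07,0,0,0,0.07],
    [0,0,-0.11,0,0,0,0.07],
    [0,0,-0.15,0,0,0,0.07],
  ],
)

```text
time: 6.8
position: [0.5208, -0.4355, 0.2365]
orientation: [3.141, 0.0, 0.864]
contact_force: [-0.3, -0.5, -0.4]
grip_width: 0.0698
grip_force: 0.0
```

```bash
python3 - <<'E'
from h import *
im=r.get_image("wrist")
for d in r.place_of("wrist","red_bottle_mid")[:2]: print(np.round(d["pixel"],1),round(d["confidence"],2),atz(im,d["pixel"],.0665).round(4))
go([.3822,-.2,.235],1.84)
E
```

```text
[318.9 216.3] 0.82 [ 0.521  -0.435   0.0665]
[155.9 243.6] 0.74 [ 0.3979 -0.3617  0.0665]
to [ 0.382 -0.2    0.235] 1.84 shift [ 0.0893 -0.2612  0.0043] turn [ 0.0108  0.0066 -0.9759]
```

>>> send_rows(
  motion=[
    [0.089,-0.261,0.004,0,0,-0.98,0.07],
    [0.089,-0.261,0.004,0,0,-0.98,0.07],
    [0.089,-0.261,0.004,0,0,-0.98,0.07],
    [0.089,-0.261,0.004,0,0,-0.98,0.07],
    [0.089,-0.261,0.004,0,0,-0.98,0.07],
    [0.089,-0.261,0.004,0,0,-0.98,0.07],
    [0.089,-0.261,0.004,0,0,-0.98,0.07],
    [0.089,-0.261,0.004,0,0,-0.98,0.07],
  ],
)

```text
time: 7.57
position: [0.3778, -0.1949, 0.2301]
orientation: [-3.141, -0.001, 1.852]
contact_force: [0.7, -1.3, 0.6]
grip_width: 0.0699
grip_force: 0.0
```

>>> send_rows(
  motion=[
    [0,0,0,0,0,-0.05,0.07],
    [0,0,0,0,0,-0.05,0.07],
  ],
)

```text
time: 7.73
position: [0.3802, -0.1982, 0.2306]
orientation: [3.141, 0.001, 1.897]
contact_force: [-0.8, -0.3, -0.1]
grip_width: 0.07
grip_force: 0.0
```

```bash
python3 - <<'E'
from h import *
im=r.get_image("wrist")
for n,z in dict(blue_bottle_mid=.0625,red_pad=.008,blue_pad=.008,roller_mid=.075).items():
    for d in r.place_of("wrist",n)[:2]: print(n,np.round(d["pixel"],1),round(d["confidence"],2),atz(im,d["pixel"],z).round(4))
go([.382,-.2,.073],1.84)
E
```

```text
blue_bottle_mid [321.4 223.9] 0.78 [ 0.3843 -0.2019  0.0625]
red_pad [314.3 270.1] 0.74 [ 0.3984 -0.2646  0.008 ]
to [ 0.382 -0.2    0.073] 1.84 shift [-0.0019  0.0012  0.1572] turn [-0.0001 -0.0001  0.0521]
```

>>> send_rows(
  motion=[
    [-0.002,0.002,0.03,0,0,0.05,0.07],
    [-0.002,0.002,0.07,0,0,0.05,0.07],
    [-0.002,0.002,0.11,0,0,0.05,0.07],
    [-0.002,0.002,0.14,0,0,0.05,0.07],
    [-0.002,0.002,0.157,0,0,0.05,0.07],
    [-0.002,0.002,0.157,0,0,0.05,0.07],
    [-0.002,0.002,0.157,0,0,0.05,0.055],
    [-0.002,0.002,0.157,0,0,0.05,0.035],
  ],
)

```text
time: 8.65
position: [0.3835, -0.2002, 0.0744]
orientation: [3.141, 0.001, 1.843]
contact_force: [1.1, 0.1, 0.5]
grip_width: 0.0486
grip_force: 62.2
```

>>> send_rows(
  motion=[
    [0,0,0,0,0,0,0.035],
    [0,0,0,0,0,0,0.035],
    [0,0,0,0,0,0,0.035],
    [0,0,-0.02,0,0,0,0.035],
    [0,0,-0.06,0,0,0,0.035],
    [0,0,-0.1,0,0,0,0.035],
    [0,0,-0.14,0,0,0,0.035],
    [0,0,-0.18,0,0,0,0.035],
  ],
)

```text
time: 9.32
position: [0.3824, -0.1993, 0.2558]
orientation: [3.141, 0.0, 1.844]
contact_force: [1.0, -0.5, -2.1]
grip_width: 0.0488
grip_force: 62.5
```

```bash
python3 - <<'E'
from h import *
go([.568,-.381,.255],.857)
E
```

```text
to [ 0.568 -0.381  0.255] 0.857 shift [-0.225   0.1298  0.001 ] turn [7.000e-04 2.000e-04 9.868e-01]
```

>>> send_rows(
  motion=[
    [-0.015,0.008,0,0,0,0.06,0.035],
    [-0.045,0.026,0,0,0,0.18,0.035],
    [-0.08,0.046,0,0,0,0.3,0.035],
    [-0.115,0.066,0,0,0,0.42,0.035],
    [-0.15,0.087,0,0,0,0.54,0.035],
    [-0.185,0.107,0,0,0,0.66,0.035],
    [-0.213,0.123,0,0,0,0.78,0.035],
    [-0.225,0.13,0,0,0,0.9,0.035],
  ],
)

```text
time: 9.98
position: [0.5704, -0.3836, 0.2528]
orientation: [3.141, 0.0, 0.937]
contact_force: [0.5, -0.8, -1.6]
grip_width: 0.0488
grip_force: 62.6
```

```bash
python3 - <<'E'
from h import *
go([.568,-.381,.0685],.857)
E
```

```text
to [ 0.568 -0.381  0.068] 0.857 shift [ 0.0007 -0.0036  0.1843] turn [0.0006 0.0001 0.0802]
```

>>> send_rows(
  motion=[
    [0,-0.002,0.03,0,0,0.08,0.035],
    [0,-0.002,0.07,0,0,0.08,0.035],
    [0,-0.002,0.11,0,0,0.08,0.035],
    [0,-0.002,0.14,0,0,0.08,0.035],
    [0,-0.002,0.165,0,0,0.08,0.035],
    [0,-0.002,0.178,0,0,0.08,0.035],
    [0,-0.002,0.184,0,0,0.08,0.035],
    [0,-0.002,0.184,0,0,0.08,0.035],
  ],
)

```text
time: 10.65
position: [0.5671, -0.3801, 0.0699]
orientation: [-3.141, 0.0, 0.864]
contact_force: [1.0, -0.1, -0.9]
grip_width: 0.0486
grip_force: 62.4
```

>>> send_rows(
  motion=[
    [0,0,0,0,0,0,0.035],
    [0,0,0,0,0,0,0.06],
    [0,0,0,0,0,0,0.075],
    [0,0,0,0,0,0,0.075],
    [0,0,-0.03,0,0,0,0.075],
    [0,0,-0.07,0,0,0,0.07],
    [0,0,-0.11,0,0,0,0.06],
    [0,0,-0.15,0,0,0,0.045],
  ],
)

```text
time: 11.32
position: [0.5669, -0.38, 0.2215]
orientation: [3.141, -0.0, 0.864]
contact_force: [1.3, -0.2, -0.4]
grip_width: 0.0493
grip_force: 0.0
```

```bash
python3 - <<'E'
from h import *
im=r.get_image("wrist");cv2.imwrite("pics/w4.png",im["frame"])
for n in("red_bottle_mid","blue_bottle_mid"):
  for d in r.place_of("wrist",n)[:2]: print(n,np.round(d["pixel"],1),round(d["confidence"],2),atz(im,d["pixel"],.0665 if n[0]=="r" else .0565).round(4))
go([.459,-.2115,.22],1.84)
E
```

```text
red_bottle_mid [317.9 301.9] 0.82 [ 0.5195 -0.434   0.0665]
red_bottle_mid [160.5 326.8] 0.69 [ 0.3981 -0.3621  0.0665]
blue_bottle_mid [317.1 221. ] 0.81 [ 0.5642 -0.3808  0.0565]
blue_bottle_mid [ 61.5 145.5] 0.36 [ 0.4509 -0.2031  0.0565]
to [ 0.459 -0.212  0.22 ] 1.84 shift [ 0.0579 -0.1932  0.0022] turn [ 0.0068  0.0032 -0.9762]
```

View pics/w4.png

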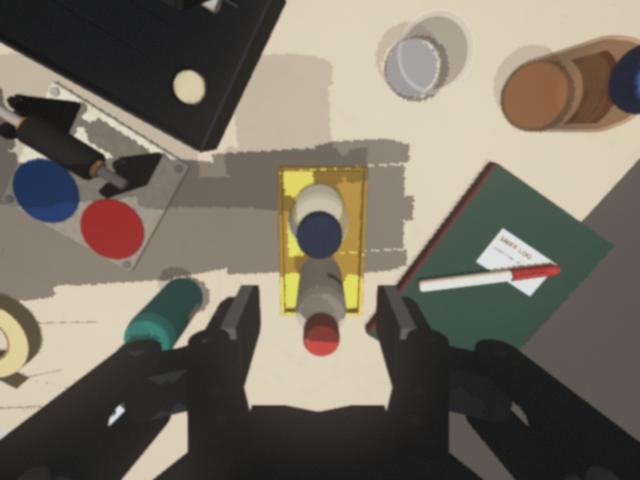

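Both bottles stand upright in the tray, blue at (320,225) and red at (321,310). Both pads are clear at (46,190) and (112,229), and the roller is still in its rest at (60,148). On to the roller.

>>> send_rows(
  motion=[
    [0.058,-0.193,0.002,0,0,-0.98,0.05],
    [0.058,-0.193,0.002,0,0,-0.98,0.05],
    [0.058,-0.193,0.002,0,0,-0.98,0.05],
    [0.058,-0.193,0.002,0,0,-0.98,0.05],
    [0.058,-0.193,0.002,0,0,-0.98,0.05],
    [0.058,-0.193,0.002,0,0,-0.98,0.05],
    [0.058,-0.193,0.002,0,0,-0.98,0.05],
    [0.058,-0.193,0.002,0,0,-0.98,0.05],
  ],
)

```text
time: 12.13
position: [0.4575, -0.21, 0.2167]
orientation: [-3.141, -0.001, 1.851]
contact_force: [0.1, -0.0, -0.6]
grip_width: 0.0499
grip_force: 0.0
```

>>> send_rows(
  motion=[
    [0,0,0,0,0,0,0.05],
    [0,0,0,0,0,0,0.05],
  ],
)

```text
time: 12.3
position: [0.4577, -0.2105, 0.2166]
orientation: [-3.141, -0.001, 1.84]
contact_force: [-0.3, 0.1, 0.1]
grip_width: 0.05
grip_force: 0.0
```

```bash
python3 - <<'E'
from h import *
im=r.get_image("wrist");cv2.imwrite("pics/w5.png",im["frame"])
for n,z in dict(roller_mid=.075,red_pad=.008,blue_pad=.008).items():
  for d in r.place_of("wrist",n)[:2]: print(n,np.round(d["pixel"],1),round(d["confidence"],2),atz(im,d["pixel"],z).round(4))
go([.459,-.2115,.07],1.84)
T=np.array(im["cam_to_world"]);print(T[:3,3])
for p in((.459,-.2115,.075),(.459,-.2115,.11)): print(proj(im,p))
np.savez("w5.npz",**im)
E
```

```text
roller_mid [321.2 229.1] 0.78 [ 0.4601 -0.2119  0.075 ]
red_pad [245.5 247.8] 0.61 [ 0.399  -0.2675  0.008 ]
blue_pad [240.3 178.5] 0.75 [ 0.38   -0.2025  0.008 ]
to [ 0.459 -0.212  0.07 ] 1.84 shift [-0.0011  0.0009  0.147 ] turn [-0.0003 -0.0004  0.0016]
[ 0.43798965 -0.14092402  0.34607747]
[319.98033478 228.27691863]
[320.24005823 241.72806982]
```

View pics/w5.png

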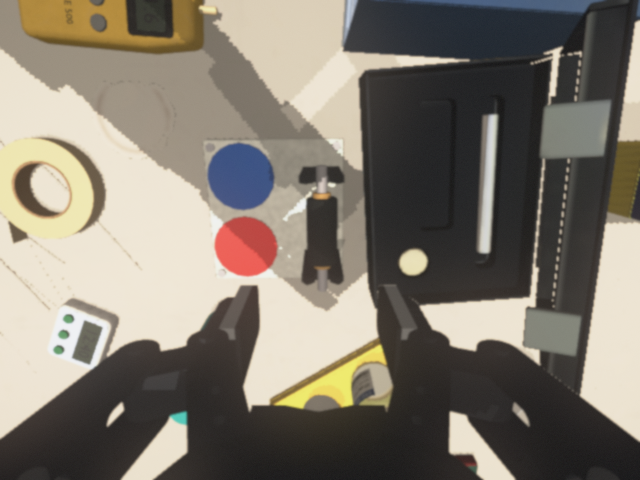

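The roller lies vertical in the image at col 322, rows 165–290, so its axis is aligned with the tool. The toolbox face is about 46 mm from it, so I narrow the opening and descend.

>>> send_rows(
  motion=[
    [-0.003,0.002,0.03,0,0,0,0.042],
    [-0.003,0.002,0.07,0,0,0,0.042],
    [-0.003,0.002,0.1,0,0,0,0.042],
    [-0.003,0.002,0.125,0,0,0,0.042],
    [-0.003,0.002,0.14,0,0,0,0.042],
    [-0.003,0.002,0.147,0,0,0,0.042],
    [-0.003,0.002,0.147,0,0,0,0.042],
    [-0.003,0.002,0.147,0,0,0,0.025],
  ],
)

```text
time: 13.17
position: [0.4611, -0.2132, 0.0708]
orientation: [3.141, 0.0, 1.843]
contact_force: [0.5, 0.2, -0.0]
grip_width: 0.0313
grip_force: 0.0
```

>>> send_rows(
  motion=[
    [0,0,0,0,0,0,0.01],
    [0,0,0,0,0,0,0.01],
    [0,0,0,0,0,0,0.01],
    [0,0,0,0,0,0,0.01],
    [0,0,-0.01,0,0,0,0.01],
    [0,0,-0.03,0,0,0,0.01],
    [0,0,-0.06,0,0,0,0.01],
    [0,0,-0.1,0,0,0,0.01],
  ],
)

```text
time: 13.83
position: [0.4594, -0.2122, 0.1703]
orientation: [-3.138, -0.003, 1.844]
contact_force: [1.2, -1.2, -1.2]
grip_width: 0.0223
grip_force: 58.9
```

```bash
python3 - <<'E'
from h import *
go([.46,-.2125,.3],1.84); go([.38,-.02,.3],1.84)
print(r.observe()["q"].round(3))
E
```

```text
to [ 0.46  -0.212  0.3  ] 1.84 shift [ 0.000e+00  1.000e-04 -1.297e-01] turn [-0.0031 -0.0032  0.0037]
to [ 0.38 -0.02  0.3 ] 1.84 shift [ 0.2069 -0.025  -0.129 ] turn [-0.0031 -0.0032  0.0037]
[-0.525  0.37   1.834  0.     0.942 -0.798]
```

>>> send_rows(
  motion=[
    [0,0,-0.03,0,0,0,0.01],
    [0.01,-0.004,-0.065,0,0,0,0.01],
    [0.03,-0.012,-0.1,0,0,0,0.01],
    [0.06,-0.022,-0.125,0,0,0,0.01],
    [0.096,-0.035,-0.13,0,0,0,0.01],
    [0.132,-0.048,-0.13,0,0,0,0.01],
    [0.168,-0.061,-0.13,0,0,0,0.01],
    [0.204,-0.074,-0.13,0,0,0,0.01],
  ],
)

```text
time: 14.5
position: [0.3327, -0.0353, 0.3007]
orientation: [3.141, 0.0, 1.843]
contact_force: [0.2, 0.4, -2.3]
grip_width: 0.0225
grip_force: 58.9
```

```bash
python3 - <<'E'
from h import *
go([.325,.1,.3],1.85);go([.342,.24,.3],1.85)
E
```

```text
to [0.325 0.1   0.3  ] 1.85 shift [0.1324 0.029  0.0007] turn [ 0.0004  0.     -0.0069]
to [0.342 0.24  0.3  ] 1.85 shift [0.2627 0.083  0.0007] turn [ 0.0004  0.     -0.0069]
```

>>> send_rows(
  motion=[
    [0.035,0.005,0,0,0,0,0.01],
    [0.07,0.012,0,0,0,0,0.01],
    [0.108,0.022,0,0,0,0,0.01],
    [0.145,0.033,0,0,0,0,0.01],
    [0.182,0.048,0,0,0,0,0.01],
    [0.22,0.063,0,0,0,0,0.01],
    [0.25,0.077,0,0,0,0,0.01],
    [0.275,0.087,0,0,0,0,0.01],
  ],
)

```text
time: 15.17
position: [0.3435, 0.2541, 0.3008]
orientation: [3.141, -0.0, 1.845]
contact_force: [0.0, -0.7, -0.8]
grip_width: 0.0226
grip_force: 59.0
```

>>> send_rows(
  motion=[
    [0.01,0.004,0,0,0,0,0.01],
    [0.02,0.008,0,0,0,0,0.01],
    [0.02,0.008,0,0,0,0,0.01],
  ],
)

```text
time: 15.42
position: [0.3463, 0.2739, 0.3005]
orientation: [-3.141, -0.0, 1.845]
contact_force: [-0.2, -0.7, -1.5]
grip_width: 0.0224
grip_force: 59.0
```

```bash
python3 - <<'E'
from h import *
im=r.get_image("wrist");cv2.imwrite("pics/w6.png",im["frame"]);np.savez("w6.npz",**im)
for c in("wrist","scene"):
  i=im if c=="wrist" else r.get_image(c)
  if c=="scene": cv2.imwrite("pics/s6.png",i["frame"])
  for d in r.place_of(c,"stand_seat")[:2]: print(c,np.round(d["pixel"],1),round(d["confidence"],2),atz(i,d["pixel"],.11).round(4))
go([.3425,.287,.2],1.85)
E
```

```text
wrist [317.7 188.7] 0.87 [0.3397 0.2946 0.11  ]
scene [233.5 339.3] 0.75 [0.3364 0.2978 0.11  ]
to [0.342 0.287 0.2  ] 1.85 shift [0.0154 0.0002 0.1005] turn [-0.      0.0002 -0.0073]
```

View pics/w6.png

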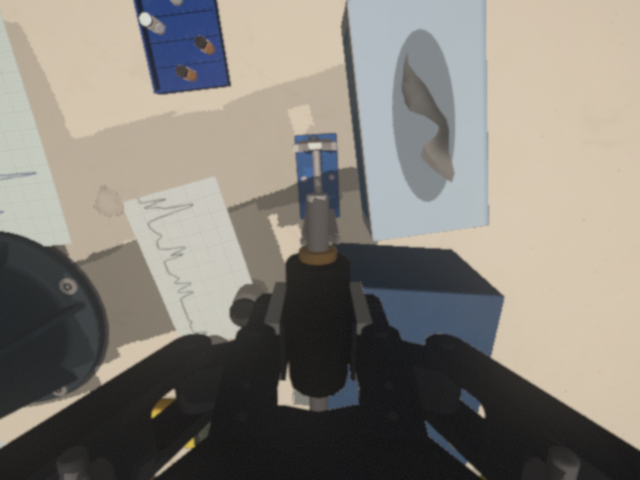

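Wrist view: roller held straight at (318,320). The stand's foot spans cols 295–339, rows 134–217, with the far cheek at (316,147). The grey box edge is at col ~355 and the blue chest corner at (340,245). I check with a scene crop.

```bash
python3 - <<'E'
from h import *
w=dict(np.load("w6.npz"))
yaw=1.845;R=np.array([[np.cos(yaw),np.sin(yaw)],[np.sin(yaw),-np.cos(yaw)]])
P=np.array([.342,.289])
for nm,p,zs in(("chest base",(340,245),(0,)),("chest top",(368,292),(.12,.16,.2)),("box base",(358,190),(0,)),("box top",(372,240),(.06,.1)),("far cheek top ctr",(316,147),(.115,.128)),("foot TL",(295,138),(.0,.01)),("foot TR",(337,134),(0,.01)),("foot R mid",(339,215),(0,.01))):
    for z in zs: q=atz(w,p,z);print(nm,z,q.round(3),"along/across from stand",(R@(q[:2]-P)).round(4))
i=cv2.imread("pics/s6.png")[210:430,110:350];cv2.imwrite("pics/s6c.png",cv2.resize(i,(654,600),interpolation=cv2.INTER_CUBIC))
E
```

```text
chest base 0 [0.39  0.217 0.   ] along/across from stand [-0.0819  0.027 ]
chest top 0.12 [0.411 0.216 0.12 ] along/across from stand [-0.0893  0.0462]
chest top 0.16 [0.4   0.232 0.16 ] along/across from stand [-0.0705  0.0402]
chest top 0.2 [0.389 0.249 0.2  ] along/across from stand [-0.0516  0.0342]
box base 0 [0.391 0.289 0.   ] along/across from stand [-0.0131  0.0473]
box top 0.06 [0.413 0.25  0.06 ] along/across from stand [-0.057   0.0572]
box top 0.1 [0.403 0.26  0.1  ] along/across from stand [-0.0447  0.051 ]
far cheek top ctr 0.115 [0.329 0.329 0.115] along/across from stand [ 0.0421 -0.0021]
far cheek top ctr 0.128 [0.329 0.33  0.128] along/across from stand [ 0.0427 -0.002 ]
foot TL 0.0 [0.304 0.327 0.   ] along/across from stand [ 0.0469 -0.0267]
foot TL 0.01 [0.304 0.327 0.01 ] along/across from stand [ 0.0471 -0.0261]
foot TR 0 [0.349 0.344 0.   ] along/across from stand [0.0512 0.0214]
foot TR 0.01 [0.348 0.344 0.01 ] along/across from stand [0.0514 0.0209]
foot R mid 0 [0.378 0.254 0.   ] along/across from stand [-0.0436  0.0252]
foot R mid 0.01 [0.377 0.256 0.01 ] along/across from stand [-0.0413  0.0246]
```

View pics/s6c.png

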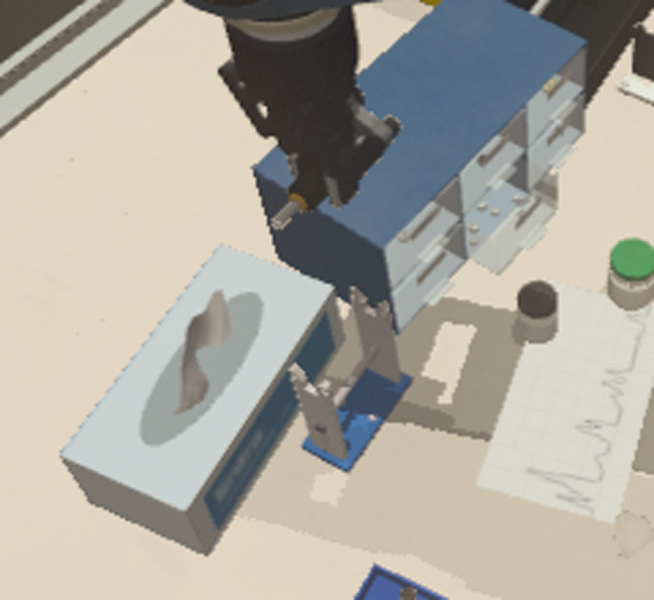

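>>> send_rows(
  motion=[
    [-0.02,0,0.01,0,0,-0.02,0.01],
    [-0.045,0,0.03,0,0,-0.03,0.01],
    [-0.06,0,0.055,0,0,-0.03,0.01],
    [-0.06,0,0.055,0,0,-0.03,0.01],
    [-0.06,0,0.055,0,0,-0.03,0.01],
  ],
)

```text
time: 16.03
position: [0.3624, 0.2142, 0.2451]
orientation: [-3.14, 0.0, 1.871]
contact_force: [-0.0, 0.5, -0.6]
grip_width: 0.0216
grip_force: 59.0
```

```bash
python3 - <<'E'
from h import *
im=r.get_image("wrist");np.savez("w7.npz",**im)
for d in r.place_of("wrist","stand_seat")[:2]: print(np.round(d["pixel"],1),round(d["confidence"],2),atz(im,d["pixel"],.11).round(4))
f=im["frame"];cv2.imwrite("pics/w7.png",cv2.resize(f[120:320,190:450],(780,600),interpolation=cv2.INTER_CUBIC))
print(r.observe()["position"],r.observe()["orientation"])
E
```

```text
[321.7 115.4] 0.66 [0.3402 0.2926 0.11  ]
[316.5 319.4] 0.27 [0.3833 0.1404 0.11  ]
[0.36307122 0.21554578 0.24641642] [ 3.13996615e+00 -3.59949919e-04  1.87298201e+00]
```

View pics/w7.png

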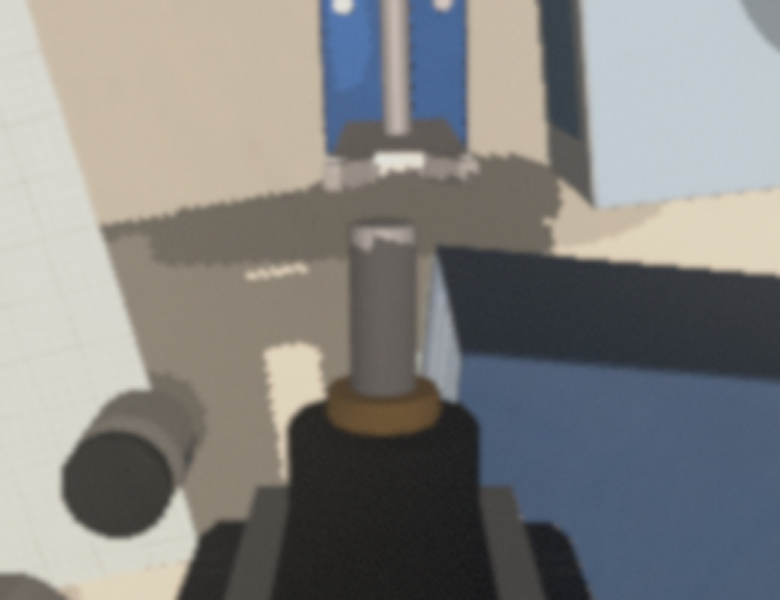

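```bash
python3 - <<'E'
from h import *
f=np.load("w7.npz")["frame"];cv2.imwrite("pics/w7b.png",cv2.resize(f[60:190,260:390],(600,600),interpolation=cv2.INTER_CUBIC))
E
```

```text
(no output)
```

View pics/w7b.png

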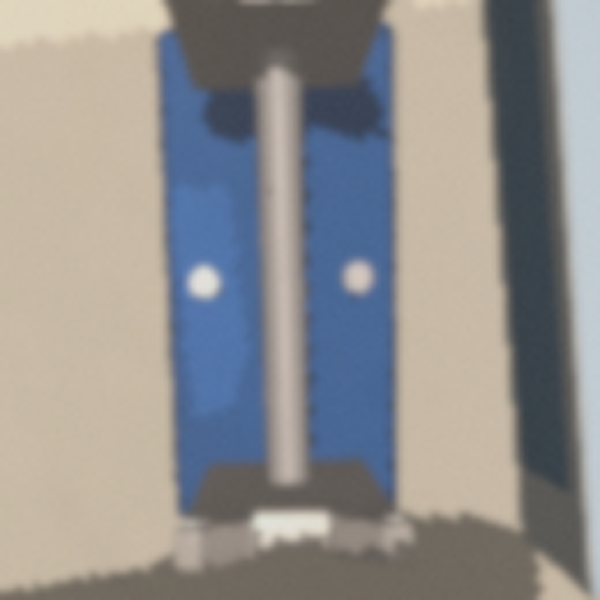

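Close view: near slot floor at crop (290,523) → px (322.8,173.3), far slot floor at (277,0) → px (320,60). The tie rod runs between them.

```bash
python3 - <<'E'
from h import *
w=dict(np.load("w7.npz"))
a=atz(w,(260+290/4.615,60+523/4.615),.106);b=atz(w,(260+277/4.615,60+0/4.615),.106)
d=b-a;print(a,b,np.linalg.norm(d),"yaw",np.arctan2(d[1],d[0]),"mid",(a+b)/2)
# held axle tip across offset: px (190+383/3, 120+232/3) at z=TCP+.005
s=r.observe();q=atz(w,(190+383/3,120+236/3),s["position"][2]+.009)
R=Ro.from_euler('xyz',s["orientation"]);print("axle tip in tool",R.inv().apply(q-s["position"]))
m=(a+b)/2;yaw=np.arctan2(d[1],d[0])
go([m[0],m[1],.17],yaw)
E
```

```text
[0.35306251 0.2543732  0.106     ] [0.32851683 0.32634638 0.106     ] 0.07604359613658519 yaw 1.899466152121403 mid [0.34078967 0.29035979 0.106     ]
axle tip in tool [ 0.04913955 -0.00148814 -0.00898475]
to [0.341 0.29  0.17 ] 1.899 shift [0.078  0.0009 0.0764] turn [ 0.0016 -0.0003 -0.0265]
```

>>> send_rows(
  motion=[
    [0.03,0.001,0,0,0,-0.01,0.01],
    [0.06,0.002,0.01,0,0,-0.022,0.01],
    [0.078,0.0024,0.035,0,0,-0.022,0.01],
    [0.078,0.0024,0.06,0,0,-0.022,0.01],
    [0.078,0.0024,0.076,0,0,-0.022,0.01],
    [0.078,0.0024,0.076,0,0,-0.022,0.01],
    [0.078,0.0024,0.076,0,0,-0.022,0.01],
  ],
)

```text
time: 16.72
position: [0.3417, 0.2911, 0.1701]
orientation: [3.141, -0.0, 1.896]
contact_force: [-0.6, 0.1, -1.4]
grip_width: 0.0222
grip_force: 59.1
```

```bash
python3 - <<'E'
from h import *
im=r.get_image("wrist");f=im["frame"];np.savez("w8.npz",**im)
cv2.imwrite("pics/w8.png",cv2.resize(f[90:390,190:450],(520,600),interpolation=cv2.INTER_CUBIC))
s=r.observe();print(s["position"],s["orientation"])
E
```

```text
[0.34220752 0.29121401 0.17073766] [ 3.13976168e+00 -5.55405034e-04  1.89609196e+00]
```

View pics/w8.png

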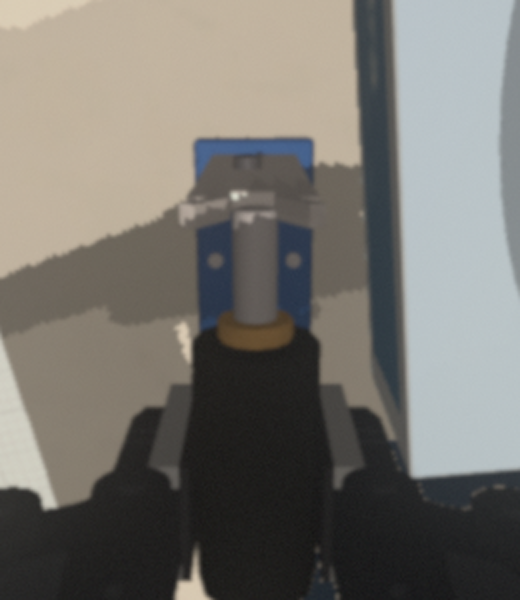

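Axle (255) lies within about 1 mm of the far cheek's slot centre (251) and the foot's midline (254), so I lower it.

>>> send_rows(
  motion=[
    [0,-0.0007,0.015,0,0,0,0.01],
    [0,-0.0007,0.03,0,0,0,0.01],
    [0,-0.0007,0.04,0,0,0,0.01],
    [0,-0.0007,0.045,0,0,0,0.01],
    [0,-0.0007,0.05,0,0,0,0.01],
    [0,-0.0007,0.054,0,0,0,0.01],
    [0,-0.0007,0.058,0,0,0,0.01],
    [0,-0.0007,0.058,0,0,0,0.01],
  ],
)

```text
time: 17.43
position: [0.3409, 0.2903, 0.111]
orientation: [-3.141, 0.0, 1.896]
contact_force: [-0.6, 0.6, -2.1]
grip_width: 0.0221
grip_force: 59.1
```

>>> send_rows(
  motion=[
    [0,0,0.002,0,0,0,0.01],
    [0,0,0.004,0,0,0,0.01],
    [0,0,0.006,0,0,0,0.01],
    [0,0,0.0065,0,0,0,0.01],
  ],
)

```text
time: 17.77
position: [0.3413, 0.2905, 0.1059]
orientation: [3.141, -0.0, 1.896]
contact_force: [-6.3, -5.7, 26.6]
grip_width: 0.0222
grip_force: 62.1
```

>>> send_rows(
  motion=[
    [0,0,0.0005,0,0,0,0.01],
    [0,0,0,0,0,0,0.02],
    [0,0,0,0,0,0,0.035],
    [0,0,0,0,0,0,0.04],
    [0,0,0,0,0,0,0.04],
    [0,0,0,0,0,0,0.04],
  ],
)

```text
time: 18.27
position: [0.3409, 0.2903, 0.1047]
orientation: [-3.141, 0.0, 1.896]
contact_force: [0.0, -0.5, 0.3]
grip_width: 0.0399
grip_force: 0.0
```

>>> send_rows(
  motion=[
    [0,0,-0.02,0,0,0,0.04],
    [0,0,-0.05,0,0,0,0.04],
    [0,0,-0.09,0,0,0,0.04],
    [-0.02,0,-0.13,0,0,0,0.04],
    [-0.05,0,-0.16,0,0,0,0.04],
    [-0.06,0,-0.16,0,0,0,0.04],
    [-0.06,0,-0.16,0,0,0,0.04],
  ],
)

```text
time: 18.85
position: [0.3613, 0.2322, 0.2666]
orientation: [3.138, -0.0, 1.894]
contact_force: [-0.5, -0.2, -0.4]
grip_width: 0.0397
grip_force: 0.0
```

```bash
python3 - <<'E'
from h import *
im=r.get_image("wrist");f=im["frame"];np.savez("w9.npz",**im)
for d in r.place_of("wrist","roller_mid")[:2]: print(np.round(d["pixel"],1),round(d["confidence"],2),atz(im,d["pixel"],.11).round(4))
s=r.get_image("scene")
for d in r.place_of("scene","roller_mid")[:2]: print(np.round(d["pixel"],1),round(d["confidence"],2),atz(s,d["pixel"],.11).round(4))
a=cv2.resize(f[80:280,250:390],(420,600),interpolation=cv2.INTER_CUBIC)
b=cv2.resize(s["frame"][300:400,200:263],(378,600),interpolation=cv2.INTER_CUBIC)
cv2.imwrite("pics/w9.png",np.hstack([a,b]))
go([.325,.1,.3],1.85);go([.33,-.03,.3],1.6)
E
```

```text
[314.4 138.9] 0.61 [0.3382 0.2932 0.11  ]
[385.7 176. ] 0.71 [ 0.4857 -0.3746  0.11  ]
[232.5 336. ] 0.63 [0.3445 0.2946 0.11  ]
to [0.325 0.1   0.3  ] 1.85 shift [-0.1157 -0.0756 -0.036 ] turn [-0.0019  0.0002  0.046 ]
to [ 0.33 -0.03  0.3 ] 1.6 shift [-0.2405 -0.1124 -0.0359] turn [-0.0018  0.0004  0.296 ]
```

View pics/w9.png

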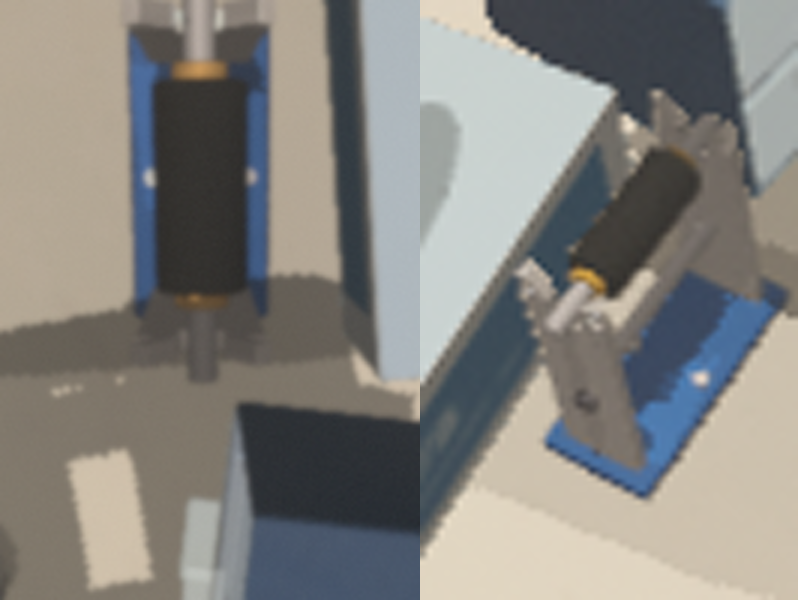

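The roller sits in both slots. The axle is parallel to the tie rod, with both ends down between the prongs. Now I return for the bottles (14 pictures are used, so by numbers from here).

>>> send_rows(
  motion=[
    [-0.02,-0.02,-0.03,0,0,0,0.06],
    [-0.05,-0.04,-0.036,0,0,0.05,0.07],
    [-0.09,-0.06,-0.036,0,0,0.1,0.07],
    [-0.125,-0.078,-0.036,0,0,0.15,0.07],
    [-0.16,-0.09,-0.036,0,0,0.2,0.07],
    [-0.195,-0.1,-0.036,0,0,0.25,0.07],
    [-0.235,-0.11,-0.036,0,0,0.3,0.07],
    [-0.24,-0.112,-0.036,0,0,0.3,0.07],
  ],
)

```text
time: 19.72
position: [0.3307, -0.034, 0.3003]
orientation: [-3.141, 0.001, 1.588]
contact_force: [-1.3, 0.7, 0.5]
grip_width: 0.0697
grip_force: 0.0
```

```bash
python3 - <<'E'
from h import *
go([.5205,-.435,.28],.857)
E
```

```text
to [ 0.52  -0.435  0.28 ] 0.857 shift [-0.4043  0.1828  0.0205] turn [-6.000e-04  1.200e-03  7.313e-01]
```

>>> send_rows(
  motion=[
    [-0.404,0.183,0.02,0,0,0.73,0.07],
    [-0.404,0.183,0.02,0,0,0.73,0.07],
    [-0.404,0.183,0.02,0,0,0.73,0.07],
    [-0.404,0.183,0.02,0,0,0.73,0.07],
    [-0.404,0.183,0.02,0,0,0.73,0.07],
    [-0.404,0.183,0.02,0,0,0.73,0.07],
    [-0.404,0.183,0.02,0,0,0.73,0.07],
    [-0.404,0.183,0.02,0,0,0.73,0.07],
  ],
)

```text
time: 20.38
position: [0.4767, -0.3305, 0.2841]
orientation: [-3.139, -0.0, 0.866]
contact_force: [0.6, 0.2, -0.1]
grip_width: 0.07
grip_force: 0.0
```

```bash
python3 - <<'E'
from h import *
go([.5205,-.435,.23],.857)
E
```

```text
to [ 0.52  -0.435  0.23 ] 0.857 shift [-0.0513  0.1012  0.0539] turn [-0.0022 -0.0002  0.0092]
```

>>> send_rows(
  motion=[
    [-0.0513,0.101,0.01,0,0,0.01,0.07],
    [-0.0513,0.101,0.02,0,0,0.01,0.07],
    [-0.0513,0.101,0.04,0,0,0.01,0.07],
    [-0.0513,0.101,0.054,0,0,0.01,0.07],
    [-0.0513,0.101,0.054,0,0,0.01,0.07],
    [-0.0513,0.101,0.054,0,0,0.01,0.07],
  ],
)

```text
time: 20.88
position: [0.5195, -0.4328, 0.2302]
orientation: [-3.138, -0.0, 0.857]
contact_force: [0.2, 0.8, 1.0]
grip_width: 0.0702
grip_force: 0.0
```

```bash
python3 - <<'E'
from h import *
im=r.get_image("wrist")
for n,z in dict(red_bottle_mid=.0665,blue_bottle_mid=.0565,tray=0).items():
  for d in r.place_of("wrist",n)[:2]: print(n,np.round(d["pixel"],1),round(d["confidence"],2),atz(im,d["pixel"],z).round(4))
go([.5205,-.435,.085],.857)
E
```

```text
red_bottle_mid [319.8 219.1] 0.87 [ 0.5194 -0.4331  0.0665]
red_bottle_mid [158.8 250.4] 0.86 [ 0.3974 -0.3638  0.0665]
to [ 0.52  -0.435  0.085] 0.857 shift [-0.0007  0.0012  0.1485] turn [ 0.0023  0.     -0.0002]
```

>>> send_rows(
  motion=[
    [-0.001,0.001,0.03,0,0,0,0.07],
    [-0.001,0.001,0.07,0,0,0,0.07],
    [-0.001,0.001,0.11,0,0,0,0.07],
    [-0.001,0.001,0.135,0,0,0,0.07],
    [-0.001,0.001,0.147,0,0,0,0.07],
    [-0.001,0.001,0.147,0,0,0,0.07],
    [-0.001,0.001,0.147,0,0,0,0.05],
    [-0.001,0.001,0.147,0,0,0,0.03],
  ],
)

```text
time: 21.75
position: [0.5204, -0.4363, 0.0875]
orientation: [3.138, 0.0, 0.856]
contact_force: [1.3, -0.4, 0.5]
grip_width: 0.0474
grip_force: 0.0
```

>>> send_rows(
  motion=[
    [0,0,0,0,0,0,0.03],
    [0,0,0,0,0,0,0.03],
    [0,0,0,0,0,0,0.03],
    [0,0,0,0,0,0,0.03],
    [0,0,-0.02,0,0,0,0.03],
    [0,0,-0.06,0,0,0,0.03],
    [0,0,-0.1,0,0,0,0.03],
    [0,0,-0.14,0,0,0,0.03],
  ],
)

```text
time: 22.42
position: [0.5192, -0.4354, 0.2279]
orientation: [3.14, 0.0, 0.856]
contact_force: [1.6, -0.5, -0.3]
grip_width: 0.0411
grip_force: 60.8
```

```bash
python3 - <<'E'
from h import *
go([.3985,-.2665,.265],1.84)
E
```

```text
to [ 0.398 -0.266  0.265] 1.84 shift [ 0.0484 -0.2018 -0.0374] turn [ 1.100e-03  6.000e-04 -9.842e-01]
```

>>> send_rows(
  motion=[
    [0.003,-0.012,-0.02,0,0,-0.06,0.03],
    [0.009,-0.038,-0.035,0,0,-0.18,0.03],
    [0.017,-0.07,-0.037,0,0,-0.3,0.03],
    [0.024,-0.1,-0.037,0,0,-0.42,0.03],
    [0.032,-0.134,-0.037,0,0,-0.54,0.03],
    [0.04,-0.167,-0.037,0,0,-0.66,0.03],
    [0.046,-0.192,-0.037,0,0,-0.78,0.03],
    [0.048,-0.202,-0.037,0,0,-0.9,0.03],
  ],
)

```text
time: 23.08
position: [0.3966, -0.2645, 0.2631]
orientation: [3.141, 0.001, 1.762]
contact_force: [0.0, 0.2, -0.7]
grip_width: 0.0408
grip_force: 60.7
```

>>> send_rows(
  motion=[
    [0,0,0.02,0,0,-0.07,0.03],
    [0,0,0.05,0,0,-0.08,0.03],
    [0,0,0.08,0,0,-0.08,0.03],
    [0,0,0.08,0,0,-0.08,0.03],
  ],
)

```text
time: 23.42
position: [0.3966, -0.2654, 0.1787]
orientation: [-3.138, -0.004, 1.836]
contact_force: [-1.2, 1.8, -1.6]
grip_width: 0.0408
grip_force: 61.0
```

```bash
python3 - <<'E'
from h import *
im=r.get_image("wrist");f=im["frame"]
for n,z in dict(red_pad=.008,blue_pad=.008,red_bottle_mid=.12).items():
  for d in r.place_of("wrist",n)[:2]: print(n,np.round(d["pixel"],1),round(d["confidence"],2),atz(im,d["pixel"],z).round(4))
# blue pad by ellipse fit of colour
b,g,rr=[f[...,i].astype(int) for i in range(3)]
m=((b>rr+40)&(b>g+30)).astype(np.uint8)
for c in sorted(cv2.findContours(m,0,1)[0],key=cv2.contourArea)[-3:]:
  e=cv2.fitEllipse(c);print(np.round(e[0],1),np.round(e[1],1),atz(im,e[0],.01).round(4))
go([.399,-.2665,.0925],1.84)
E
```

```text
red_pad [319.8 222.5] 0.71 [ 0.398  -0.2686  0.008 ]
blue_pad [320.4 136.3] 0.72 [ 0.3798 -0.2     0.008 ]
red_bottle_mid [315.1 289. ] 0.9 [ 0.398  -0.2796  0.12  ]
red_bottle_mid [287.9 350.1] 0.63 [ 0.3927 -0.3221  0.12  ]Traceback (most recent call last):
  File "<stdin>", line 9, in <module>
cv2.error: OpenCV(4.12.0) /io/opencv/modules/imgproc/src/shapedescr.cpp:361: error: (-201:Incorrect size of input array) There should be at least 5 points to fit the ellipse in function 'fitEllipseNoDirect'
```

```bash
python3 - <<'E'
from h import *
import numpy as np
for nm,im in(("w5",dict(np.load("w5.npz"))),("now",r.get_image("wrist"))):
  hsv=cv2.cvtColor(im["frame"],cv2.COLOR_BGR2HSV)
  for col,lo,hi in(("blue",(105,110,25),(125,255,255)),("red",(170,110,25),(180,255,255)),("red0",(0,150,25),(6,255,255))):
    m=cv2.inRange(hsv,lo,hi);m[:100]=0;m[320:]=0
    c=max(cv2.findContours(m,0,1)[0],key=cv2.contourArea,default=None)
    if c is None or len(c)<6: continue
    e=cv2.fitEllipse(cv2.convexHull(c));print(nm,col,np.round(e[0],1),np.round(e[1],1),atz(im,e[0],.01).round(4))
go([.399,-.2665,.0925],1.84)
E
```

```text
w5 blue [240.6 175.6] [61.  65.4] [ 0.3801 -0.1994  0.01  ]
w5 red0 [245.6 246. ] [56.1 60.4] [ 0.399 -0.265  0.01 ]
now blue [317.1 130.7] [73.2 75.8] [ 0.3798 -0.1995  0.01  ]
now red0 [318.4 213.7] [66.5 68.6] [ 0.3987 -0.2652  0.01  ]
to [ 0.399 -0.266  0.092] 1.84 shift [0.0012 0.     0.0914] turn [ 0.0019  0.0027 -0.0043]
```

>>> send_rows(
  motion=[
    [0.002,0,0.02,0.002,0.002,0,0.03],
    [0.002,0,0.05,0.002,0.002,0,0.03],
    [0.002,0,0.07,0.002,0.002,0,0.03],
    [0.002,0,0.082,0.002,0.002,0,0.03],
    [0.002,0,0.088,0.002,0.002,0,0.03],
    [0.002,0,0.09,0.002,0.002,0,0.03],
    [0.002,0,0.0905,0.002,0.002,0,0.03],
    [0.002,0,0.0905,0.002,0.002,0,0.03],
  ],
)

```text
time: 24.33
position: [0.3988, -0.2654, 0.0933]
orientation: [-3.142, -0.0, 1.836]
contact_force: [-0.3, 3.7, 6.9]
grip_width: 0.0405
grip_force: 62.0
```

>>> send_rows(
  motion=[
    [0,0,0,0,0,0,0.035],
    [0,0,0,0,0,0,0.05],
    [0,0,0,0,0,0,0.07],
    [0,0,0,0,0,0,0.07],
    [0,0,-0.03,0,0,0,0.07],
    [0,0,-0.07,0,0,0,0.07],
    [0,0,-0.11,0,0,0,0.07],
    [0,0,-0.15,0,0,0,0.07],
  ],
)

```text
time: 25.0
position: [0.3978, -0.2649, 0.2435]
orientation: [-3.14, -0.002, 1.836]
contact_force: [0.3, -0.1, -0.1]
grip_width: 0.0699
grip_force: 0.0
```

```bash
python3 - <<'E'
from h import *
im=r.get_image("wrist")
for n,z in dict(red_bottle_mid=.0725,red_pad=.008).items():
  for d in r.place_of("wrist",n)[:2]: print(n,np.round(d["pixel"],1),round(d["confidence"],2),atz(im,d["pixel"],z).round(4))
go([.5665,-.38,.23],.857)
E
```

```text
red_bottle_mid [291.9 312.3] 0.93 [ 0.3972 -0.3575  0.0725]
red_bottle_mid [316.3 212. ] 0.78 [ 0.3943 -0.2604  0.0725]
to [ 0.566 -0.38   0.23 ] 0.857 shift [-0.1539  0.1317  0.0151] turn [0.003  0.0021 0.9788]
```

>>> send_rows(
  motion=[
    [-0.154,0.132,0.0,0,0,0.98,0.075],
    [-0.154,0.132,0.0,0,0,0.98,0.075],
    [-0.154,0.132,0.01,0,0,0.98,0.075],
    [-0.154,0.132,0.015,0,0,0.98,0.075],
    [-0.154,0.132,0.015,0,0,0.98,0.075],
    [-0.154,0.132,0.015,0,0,0.98,0.075],
    [-0.154,0.132,0.015,0,0,0.98,0.075],
    [-0.154,0.132,0.015,0,0,0.98,0.075],
  ],
)

```text
time: 25.82
position: [0.5656, -0.379, 0.2231]
orientation: [-3.135, 0.001, 0.849]
contact_force: [0.0, 0.6, 0.8]
grip_width: 0.075
grip_force: 0.0
```

>>> send_rows(
  motion=[
    [0,0,0,0,0,0.04,0.075],
    [0,0,0,0,0,0.04,0.075],
  ],
)

```text
time: 25.98
position: [0.5654, -0.3789, 0.224]
orientation: [-3.136, 0.001, 0.814]
contact_force: [-0.3, 0.7, -1.1]
grip_width: 0.0748
grip_force: 0.0
```

```bash
python3 - <<'E'
from h import *
im=r.get_image("wrist")
for n,z in dict(blue_bottle_mid=.0565).items():
  for d in r.place_of("wrist",n)[:2]: print(n,np.round(d["pixel"],1),round(d["confidence"],2),atz(im,d["pixel"],z).round(4))
go([.5665,-.38,.07],.857)
E
```

```text
blue_bottle_mid [319.1 219. ] 0.73 [ 0.5638 -0.3794  0.0565]
to [ 0.566 -0.38   0.07 ] 0.857 shift [0.     0.0021 0.1546] turn [-0.0044  0.0007 -0.0394]
```

>>> send_rows(
  motion=[
    [0,0.001,0.03,-0.004,0,-0.04,0.075],
    [0,0.001,0.07,-0.004,0,-0.04,0.075],
    [0,0.001,0.11,-0.004,0,-0.04,0.075],
    [0,0.001,0.14,-0.004,0,-0.04,0.075],
    [0,0.001,0.154,-0.004,0,-0.04,0.075],
    [0,0.001,0.154,-0.004,0,-0.04,0.075],
    [0,0.001,0.154,-0.004,0,-0.04,0.06],
    [0,0.001,0.154,-0.004,0,-0.04,0.035],
  ],
)

```text
time: 26.75
position: [0.5672, -0.3804, 0.0741]
orientation: [3.137, 0.0, 0.856]
contact_force: [-0.6, 0.6, 0.3]
grip_width: 0.0527
grip_force: 0.0
```

>>> send_rows(
  motion=[
    [0,0,0,0,0,0,0.035],
    [0,0,0,0,0,0,0.035],
    [0,0,0,0,0,0,0.035],
    [0,0,0,0,0,0,0.035],
    [0,0,-0.02,0,0,0,0.035],
    [0,0,-0.06,0,0,0,0.035],
    [0,0,-0.1,0,0,0,0.035],
    [0,0,-0.14,0,0,0,0.035],
  ],
)

```text
time: 27.42
position: [0.5659, -0.3792, 0.2144]
orientation: [3.14, 0.001, 0.856]
contact_force: [-0.4, -0.8, -1.0]
grip_width: 0.0486
grip_force: 62.4
```

```bash
python3 - <<'E'
from h import *
go([.3803,-.2,.25],1.84)
E
```

```text
to [ 0.38 -0.2   0.25] 1.84 shift [ 0.0137 -0.2576 -0.0361] turn [ 0.0014  0.0015 -0.984 ]
```

>>> send_rows(
  motion=[
    [0.001,-0.012,-0.02,0,0,-0.06,0.035],
    [0.003,-0.042,-0.034,0,0,-0.18,0.035],
    [0.005,-0.08,-0.036,0,0,-0.3,0.035],
    [0.007,-0.12,-0.036,0,0,-0.42,0.035],
    [0.009,-0.16,-0.036,0,0,-0.54,0.035],
    [0.011,-0.2,-0.036,0,0,-0.66,0.035],
    [0.013,-0.238,-0.036,0,0,-0.78,0.035],
    [0.014,-0.257,-0.036,0,0,-0.9,0.035],
  ],
)

```text
time: 28.08
position: [0.3784, -0.1978, 0.248]
orientation: [3.141, 0.001, 1.762]
contact_force: [0.3, 0.1, -0.8]
grip_width: 0.0486
grip_force: 62.6
```

>>> send_rows(
  motion=[
    [0,0,0.01,0,0,-0.07,0.035],
    [0,0,0.02,0,0,-0.08,0.035],
    [0,0,0.02,0,0,-0.08,0.035],
  ],
)

```text
time: 28.33
position: [0.3806, -0.1998, 0.2272]
orientation: [3.142, 0.001, 1.837]
contact_force: [-0.0, 0.9, -1.3]
grip_width: 0.0489
grip_force: 62.6
```

```bash
python3 - <<'E'
from h import *
im=r.get_image("wrist")
for n,z in dict(red_bottle_mid=.0725,blue_pad=.008).items():
  for d in r.place_of("wrist",n)[:2]: print(n,np.round(d["pixel"],1),round(d["confidence"],2),atz(im,d["pixel"],z).round(4))
print(r.observe()["position"])
go([.3813,-.2,.08],1.84)
E
```

```text
blue_pad [319.8 207.3] 0.76 [ 0.3823 -0.2009  0.008 ]
[ 0.38147636 -0.20055115  0.22821816]
to [ 0.381 -0.2    0.08 ] 1.84 shift [ 0.0009 -0.0002  0.1482] turn [ 0.0009  0.0022 -0.005 ]
```

>>> send_rows(
  motion=[
    [0.001,0,0.02,0,0.002,0,0.035],
    [0.001,0,0.06,0,0.002,0,0.035],
    [0.001,0,0.1,0,0.002,0,0.035],
    [0.001,0,0.125,0,0.002,0,0.035],
    [0.001,0,0.138,0,0.002,0,0.035],
    [0.001,0,0.144,0,0.002,0,0.035],
    [0.001,0,0.147,0,0.002,0,0.035],
    [0.001,0,0.147,0,0.002,0,0.035],
  ],
)

```text
time: 29.15
position: [0.3816, -0.1999, 0.081]
orientation: [3.141, 0.0, 1.835]
contact_force: [-0.3, 0.1, -0.4]
grip_width: 0.0487
grip_force: 62.5
```

>>> send_rows(
  motion=[
    [0,0,0.001,0,0,0,0.035],
    [0,0,0.002,0,0,0,0.035],
    [0,0,0.002,0,0,0,0.035],
  ],
)

```text
time: 29.4
position: [0.3819, -0.2002, 0.0803]
orientation: [3.14, 0.002, 1.836]
contact_force: [-3.7, 2.0, 17.8]
grip_width: 0.0491
grip_force: 64.6
```

Contact is made; release and retreat.

>>> send_rows(
  motion=[
    [0,0,-0.001,0,0,0,0.04],
    [0,0,-0.001,0,0,0,0.06],
    [0,0,-0.001,0,0,0,0.075],
    [0,0,-0.001,0,0,0,0.075],
    [0,0,-0.03,0,0,0,0.075],
    [0,0,-0.07,0,0,0,0.075],
    [0,0,-0.11,0,0,0,0.075],
    [0,0,-0.15,0,0,0,0.075],
  ],
)

```text
time: 30.07
position: [0.3806, -0.1994, 0.2302]
orientation: [-3.141, -0.001, 1.836]
contact_force: [0.3, -0.2, -0.4]
grip_width: 0.0747
grip_force: 0.0
```

>>> send_rows(
  motion=[
    [0,0,-0.03,0,0,0,0.075],
    [0,0,-0.07,0,0,0,0.075],
    [-0.03,0,-0.1,0,0,0,0.075],
    [-0.035,0,-0.1,0,0,0,0.075],
    [-0.035,0,-0.1,0,0,0,0.075],
    [-0.035,0,-0.1,0,0,0,0.075],
  ],
)

```text
time: 30.57
position: [0.3898, -0.2332, 0.3274]
orientation: [-3.141, -0.002, 1.835]
contact_force: [-0.7, -0.9, 0.3]
grip_width: 0.0752
grip_force: 0.0
```

```bash
python3 - <<'E'
from h import *
for c in("wrist","top"):
  im=r.get_image(c)
  for n,z in dict(red_bottle_mid=.0725,blue_bottle_mid=.0625,red_pad=.008,blue_pad=.008,roller_mid=.11).items():
    for d in r.place_of(c,n)[:2]: print(c,n,np.round(d["pixel"],1),round(d["confidence"],2),atz(im,d["pixel"],z).round(4))
  if c=="wrist":
    hsv=cv2.cvtColor(im["frame"],cv2.COLOR_BGR2HSV)
    for col,lo,hi,z in(("blue",(105,110,20),(125,255,255),.115),("red0",(0,130,20),(6,255,255),.135)):
      m=cv2.inRange(hsv,lo,hi);m[320:]=0;m[:60]=0;m[:,:230]=0;m[:,400:]=0
      for k in sorted(cv2.findContours(m,0,1)[0],key=cv2.contourArea)[-2:]:
        if len(k)>5: e=cv2.fitEllipse(k);print(col,np.round(e[0],1),np.round(e[1],1),"cap",atz(im,e[0],z).round(4),"pad",atz(im,e[0],.01).round(4))
E
```

```text
wrist red_bottle_mid [316.4 225.3] 0.8 [ 0.3949 -0.2612  0.0725]
wrist red_bottle_mid [298.6 301.2] 0.58 [ 0.3986 -0.3549  0.0725]
wrist blue_bottle_mid [315.5 167.2] 0.72 [ 0.3778 -0.2017  0.0625]
blue [319.3 174.1] [23.  28.5] cap [ 0.382  -0.2018  0.115 ] pad [ 0.3855 -0.2136  0.01  ]
red0 [318.6 216.8] [42.7 43.2] cap [ 0.3907 -0.2371  0.135 ] pad [ 0.3986 -0.2656  0.01  ]
red0 [318.  242.4] [22.3 22.9] cap [ 0.3966 -0.2608  0.135 ] pad [ 0.4068 -0.2985  0.01  ]
top red_bottle_mid [422.9 264.6] 0.49 [ 0.3964 -0.2657  0.0725]
top red_bottle_mid [465.1 261.1] 0.38 [ 0.4031 -0.3611  0.0725]
top red_pad [418.6 267.6] 0.52 [ 0.3961 -0.2657  0.008 ]
top roller_mid [168.1 289.2] 0.56 [0.3462 0.2987 0.11  ]
```

```bash
python3 - <<'E'
from h import *
def caps(im,t):
    hsv=cv2.cvtColor(im["frame"],cv2.COLOR_BGR2HSV)
    for col,lo,hi,z in(("blue",(105,110,20),(125,255,255),.115),("red",(0,130,20),(6,255,255),.135)):
      m=cv2.inRange(hsv,lo,hi);m[320:]=0;m[:60]=0;m[:,:230]=0;m[:,400:]=0
      for k in sorted(cv2.findContours(m,0,1)[0],key=cv2.contourArea)[-2:]:
        if len(k)>5: e=cv2.fitEllipse(k);print(t,col,np.round(e[0],1),np.round(e[1],1),"cap",atz(im,e[0],z).round(4),"pad",atz(im,e[0],.01).round(4))
caps(dict(np.load("w1.npz")),"orig");caps(r.get_image("wrist"),"now")
E
```

```text
orig blue [295.8 160.6] [1.8 8. ] cap [ 0.3573 -0.1953  0.115 ] pad [ 0.3536 -0.2052  0.01  ]
orig blue [320.8 174.2] [25.1 28.9] cap [ 0.3831 -0.2013  0.115 ] pad [ 0.3873 -0.2131  0.01  ]
orig red [318.9 217. ] [42.2 43. ] cap [ 0.3911 -0.237   0.135 ] pad [ 0.3995 -0.2658  0.01  ]
orig red [320.8 244.7] [22.  22.8] cap [ 0.3999 -0.2622  0.135 ] pad [ 0.4117 -0.3007  0.01  ]
now blue [318.9 173.3] [22.8 28.4] cap [ 0.3821 -0.2018  0.115 ] pad [ 0.3856 -0.2134  0.01  ]
now red [318.1 216. ] [42.4 43.2] cap [ 0.3908 -0.2371  0.135 ] pad [ 0.3986 -0.2655  0.01  ]
now red [317.3 241.5] [22.5 22.9] cap [ 0.3965 -0.2609  0.135 ] pad [ 0.4066 -0.2985  0.01  ]
```

Against the original picture, the blue bottle is within about 1 mm of its first position and the red within about 3 mm. Both are upright and the arm is clear. I hand the job in.

```bash
python3 -c "
from station import r
print(r.observe()['time'],r.close_job())"
```

```text
the job is handed in; nothing more can be done
31.2167 None
```

The job is handed in at 31.2 s: the roller is seated in both slots of the stand, and both bottles are back upright on their own pads, blue within about 1 mm and red within about 3 mm of where they started; no verdict was returned.

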